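# Walk the long caramel bar onto the mat's band

## Robot

A 6-joint arm with a two-finger parallel gripper is mounted at the origin on the work surface. World frame = base frame: x ahead of the robot, y to its left, z up, the work surface at z = 0. Lengths are in m, angles in rad, forces in N, time in s.
With the tool pointing down it reaches from about 0.35 to 0.975 m from the base axis. Payload 17.4 kg.
Tool frame: the origin (TCP) lies on the centre line of the jaws, within the pads' length; the fingertips stand tcp_to_tips ahead of it and the grasp point (between the pads) lies 8 mm behind it (tcp_to_tips is the distance from the TCP to the fingertips, in m); z points along the fingers, y is the line along which they close (so a half turn about z gives the same grasp; the last joint's range is limited). The gripper opens to 85 mm and grips with 20 to 120 N. Pads are 22 mm wide; open, the fingers measure 114 mm over their backs; the gripper's body (76 mm by 85 mm) begins 54 mm behind the grasp point. The pads swing forward as they close: fully open they stand 13 mm farther back than shut.
Start: joints at [-1.163, 0.116, 1.442, -0, 1.584, -0.038], TCP at [0.291, -0.609, 0.242] pointing down, gripper open.
Joint ranges: [-2.83, 2.83], [-0.83, 2.19], [0.07, 2.5], [-1.14, 4.28], [0.01, 3], [-2.97, 2.97]. Speed limits (rad/s): [1.89, 1.89, 2.22, 3.14, 3.14, 3.14].

## Interface

Orientations are given as a unit quaternion [w, x, y, z].
In Python, from cell import * gives the robot as it stands.
- The arm moves only by the shell command python3 -m pendant 'ROWS' [OPENING]. ROWS is JSON, a list that holds one entry, the list of rows, each a list of 6 numbers: the shift along the tool's x, y, z in m, then the turn, a rotation vector about the tool's x, y, z in degrees. A call has exactly 10 rows; each row is the pose to reach, as a shift and turn from the pose commanded when the call began, along the tool's axes at that moment; what a row does not reach only later rows make up. A row lasts 1/12 s, in which the tool goes at most 41.7 mm and 7.16 degrees, less where a joint would pass 70% of its speed; a pose out of reach is approached as far as the arm can. A call with a gripper value outside its range is refused whole. OPENING is the closure, from 0 (fully open) to 1 (shut), set as the call begins (- or left out, the last holds). The fingers move at their own pace and stop on an object; the grip force is fixed at half the most. Time passes only in rows, so rows that repeat a pose let the fingers close, or fill a call up. It gives the time, the measured TCP pose, the force, the opening and the grip force at its end, in the units of the state.
- sense(): the state, without advancing time (a new reading comes with each control period).
- grab_frame(name): name is "scene" or "top" or "wrist"; returns the picture (420x560x3 uint8, red, green, blue); there is no depth.
- calibration(name): a dict with "vfov" (degrees; the focal length in pixels is half the picture's height over the tangent of half this angle, whatever the lens; pixels are square), "cx", "cy" (the principal point, pixels), "dist_coeffs" ([k1, k2, p1, p2, k3] as OpenCV has them; the pictures are not rectified), "R" (3x3) and "t" (3): a world point X has camera coordinates R X + t; the wrist camera has in their place "T_tool_cam" (4x4, takes a point from camera to tool coordinates, whose origin is the TCP and whose axes are the flange's). Camera axes: x right, y down, z forward; pixel columns grow to the right and rows downward; lengths in m; the calibration is good to about 2 mm. A picture is of the moment at which its call begins: read the wrist's pose just before it. calibration takes no time and is no camera call.
- close_job(): hands the job in; it is judged then, once.
The state is a dict: "t": time; "joint_pos": joint angles; "dq": joint speeds; "joint_torque": joint torques, N m; "ee_pos": TCP position; "tcp_rot": TCP orientation; "wrist_force": force on the tool from outside, world axes, zero at the start; "moment": the same for the moment, N m; "gripper_width": opening from 0.0 (shut) to 1.0 (fully open); "gripper_force": force on a finger pad.
Only numpy, scipy, OpenCV 4.12 (cv2) and the standard library are available. Lean on these libraries where they do the work, as an engineer would, in place of code of your own. Each camera call takes 0.05 s, during which the arm holds its last target. There are 200 camera calls.

## Task

On the baking mat at the waffle stand, walk the long steel caramel bar onto the wide dark band in two swings. First leave one end where it lies and swing the other end round onto the band; then keep that end on the band and swing the first end onto it, so that the bar lies flat and wholly inside the band. Do not carry the bar, for one end must rest on the mat all the time, and leave the short bar and the waffle plate alone.

Things in the scene. Friction and masses are not known exactly. Their poses are not given: they have to be found in the camera images.
- bar_left_end (a point): centre of the left (+y) end face of the long bar, half-way up: 14 mm above the table at rest. The long bar is plain steel, 200 mm long, 20 mm wide, 24 mm high, about 0.45 kg, lying loose and flat on the mat on the robot's side of the band, roughly parallel to it. This point's y axis points out of this end along the bar, z is up.
- bar_right_end (a point): the same for the right (-y) end face of the long bar, 200 mm from the left end; its y axis points towards the left end. Walking also shifts the bar lengthwise, by up to 60 mm away from the end swung first: so swing first the end that reaches farther from the band's middle (measured along the band), or the bar may finish past the band's end.
- band (a point): centre of the dark printed band on the cream baking mat, on the mat's top face. The band is 54 mm wide (its x axis, away from the robot) and 340 mm long (its y axis, to the left). The mat (320 by 420 mm) is fixed to the table, its top 2 mm above it. The band's centre line lies about 120 mm beyond the bar.
- short_bar_center (a point): centre, half-way up, of the short bar, a bystander to be left alone: the same steel section but only 120 mm long (along its x axis), lying on the table to one side of the mat.
- waffle_plate: a bystander to be left alone: white card plate, 140 mm square, with a square waffle on it, 19 mm high in all, lying on the table to the other side of the mat; origin at the centre of its underside, z up

How it is judged:
On the way:
1. one end of the long bar is down on the band while the other end is still where it lay (within 35 mm) (((x of bar_left_end in the frame of band between -0.02 and 0.02 m and height (world z) of each of bar_left_end, bar_right_end below 0.022 m and distance of bar_right_end from where it was at the start of the episode below 0.035 m) or (x of bar_right_end in the frame of band between -0.02 and 0.02 m and height (world z) of each of bar_right_end, bar_left_end below 0.022 m and distance of bar_left_end from where it was at the start of the episode below 0.035 m))), for 0.2 s.
At the end, for the whole second after the job is handed in: the long bar lies flat on the mat with both ends inside the band: each end's centre within 18 mm of the band's centre line and within 172 mm of its middle along it, and less than 20 mm above the table (x of bar_left_end in the frame of band between -0.018 and 0.018 m and y of bar_left_end in the frame of band between -0.172 and 0.172 m and height (world z) of each of bar_left_end, bar_right_end below 0.02 m and x of bar_right_end in the frame of band between -0.018 and 0.018 m and y of bar_right_end in the frame of band between -0.172 and 0.172 m); the robot touches nothing.
It fails at once if the bar is carried: both ends are more than 16 mm off the mat at once (height (world z) of each of bar_left_end, bar_right_end above 0.03 m).
It fails at once if both ends are away at once: neither is on its first spot (within 35 mm) nor on the band (within 27 mm of its centre line) (distance of each of bar_left_end, bar_right_end from where it was at the start of the episode above 0.035 m and not (x of bar_left_end in the frame of band between -0.027 and 0.027 m) and not (x of bar_right_end in the frame of band between -0.027 and 0.027 m)).
It fails at once if the waffle plate is moved more than 30 mm (distance of waffle_plate from where it was at the start of the episode above 0.03 m).
It fails at once if the short bar is moved more than 30 mm (distance of short_bar_center from where it was at the start of the episode above 0.03 m).
It also fails if it takes over 48 s, if anything falls off the work surface, if the arm or the gripper's body presses on something with over 40 N, if the wrist force passes 120 N, or if a joint passes its speed limit or range.

## Working session

There is one attempt and no reset: what is moved stays moved. The work goes in short steps, Python scripts to look and compute and a shell command to move; the robot and the scene stay as the last step left them, time stands still between calls to the robot, and variables do not carry over. Pictures are saved under pics/ and viewed, at most 10 in all, crops included, and the job is handed in when it is done.

```bash
mkdir -p pics; ls
python3 - <<'E'
from cell import *
import cv2,numpy as np
print(sense())
for n in("scene","top","wrist"):
    c=calibration(n);print(n,{k:np.round(np.array(v),4).tolist() for k,v in c.items()})
a=grab_frame("top");b=grab_frame("scene")
cv2.imwrite("pics/top0.png",a[...,::-1]);cv2.imwrite("pics/scene0.png",b[...,::-1])
try:
    print(tcp_to_tips)
except Exception as e: print(e)
E
```

```text
pics
{'t': 0.0, 'joint_pos': array([-1.16278308e+00,  1.16477427e-01,  1.44229121e+00,  2.92197136e-05,
        1.58398848e+00, -3.77942706e-02]), 'dq': array([-9.52254058e-06, -4.85334596e-04, -4.39929483e-04,  1.35225026e-03,
        4.49790591e-04,  1.61117514e-04]), 'joint_torque': array([ 4.04782404e-03, -7.31981707e+01, -6.32491350e+01,  4.78560764e-05,
        6.17322410e-03, -3.38345058e-05]), 'ee_pos': array([ 0.29098052, -0.60885664,  0.24155182]), 'tcp_rot': array([-5.74974387e-04,  9.75259444e-01,  2.21062610e-01, -9.28031665e-05]), 'wrist_force': array([-0.06158907,  0.31757203,  0.43413946]), 'moment': array([ 0.00187358, -0.06193638, -0.0414603 ]), 'gripper_force': 0.0, 'gripper_width': 1.0013224207407379}
scene {'vfov': 43.434, 'cx': 286.6453, 'cy': 202.8749, 'dist_coeffs': [-0.1147, 0.0, 0.0, 0.0, 0.0], 'R': [[0.6878, 0.7259, -0.004], [0.6283, -0.598, -0.4976], [-0.3636, 0.3397, -0.8674]], 't': [-0.3923, -0.3412, 1.4871]}
top {'vfov': 44.9936, 'cx': 285.384, 'cy': 204.6804, 'dist_coeffs': [-0.0105, 0.0, 0.0, 0.0, 0.0], 'R': [[-0.0118, -0.9998, 0.0176], [-0.9863, 0.0087, -0.165], [0.1648, -0.0193, -0.9861]], 't': [-0.0034, 0.5538, 1.106]}
wrist {'vfov': 67.9236, 'cx': 280.3029, 'cy': 207.6993, 'dist_coeffs': [-0.0432, 0.0, 0.0, 0.0, 0.0], 'T_tool_cam': [[-0.0005, -0.9485, -0.3168, 0.0809], [1.0, 0.0, -0.0017, 0.0001], [0.0016, -0.3168, 0.9485, -0.132], [0.0, 0.0, 0.0, 1.0]]}
0.011
```

View pics/top0.png

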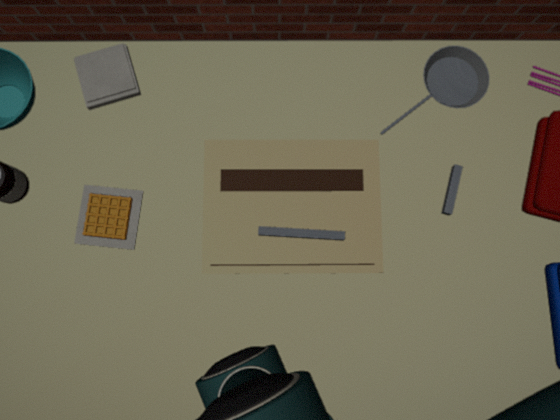

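View pics/scene0.png

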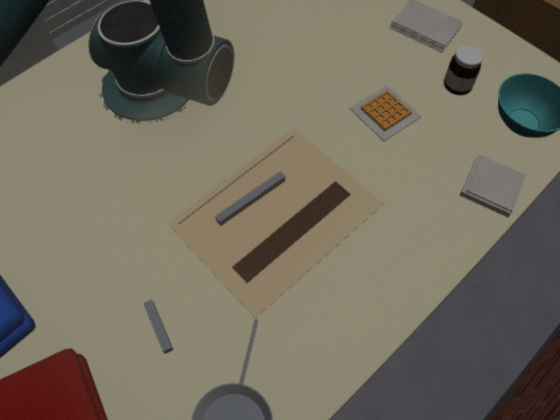

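Top: the long bar runs from (258,231) to (345,236) and the band spans columns 220–363, rows 169–191. The short bar is to the right at (453,190) and the waffle plate to the left at (109,217). Scene: the bar runs from (217,218) to (285,178), and the band lies beyond it.

```bash
cat > h.py <<'E'
from cell import *
import cv2,numpy as np
from scipy.spatial.transform import Rotation as Ro
def cam(n,s=None):
    c=calibration(n);f=210/np.tan(np.radians(c["vfov"]/2))
    K=np.array([[f,0,c["cx"]],[0,f,c["cy"]],[0,0,1]]);d=np.array(c["dist_coeffs"],float)
    if n=="wrist":
        q=s["tcp_rot"];T=np.eye(4);T[:3,:3]=Ro.from_quat([q[1],q[2],q[3],q[0]]).as_matrix();T[:3,3]=s["ee_pos"]
        W=T@np.array(c["T_tool_cam"]);return K,d,W[:3,:3],W[:3,3]
    R=np.array(c["R"]);return K,d,R.T,-R.T@np.array(c["t"])
def rays(C,px):
    K,d,R,o=C
    p=cv2.undistortPoints(np.array(px,float).reshape(-1,1,2),K,d).reshape(-1,2)
    v=np.c_[p,np.ones(len(p))]@R.T
    return o,v/np.linalg.norm(v,axis=1)[:,None]
def plane(C,px,z):
    o,v=rays(C,px);return o+v*((z-o[2])/v[:,2])[:,None]
def tri(C1,p1,C2,p2):
    o1,v1=rays(C1,p1);o2,v2=rays(C2,p2);out=[]
    for a,b in zip(v1,v2):
        t=np.linalg.lstsq(np.c_[a,-b],o2-o1,rcond=None)[0]
        out.append(np.r_[(o1+a*t[0]+o2+b*t[1])/2,np.linalg.norm(o1+a*t[0]-o2-b*t[1])])
    return np.array(out)
def masks(im):
    r,g,b=[im[...,i].astype(int) for i in range(3)]
    band=((r+g+b)<190)&(r-b>8)
    bar=(b-r>-6)&((r+g+b)>170)
    return bar.astype(np.uint8),band.astype(np.uint8)
def blobs(m,amin=150):
    cs,_=cv2.findContours(m,cv2.RETR_EXTERNAL,cv2.CHAIN_APPROX_NONE)
    return sorted([c for c in cs if cv2.contourArea(c)>amin],key=cv2.contourArea)
E
python3 - <<'E'
from h import *
for n in("top","scene"):
    im=cv2.imread(f"pics/{n}0.png")[...,::-1];C=cam(n)
    print(n,C[3])
    for k,m in zip(("bar","band"),masks(im)):
        for c in blobs(m):
            r=cv2.minAreaRect(c);p=cv2.boxPoints(r)
            if cv2.contourArea(c)>7000: continue
            P=plane(C,p,.026 if k=="bar" else .002)
            print(k,cv2.contourArea(c),np.round(r[0],1),np.round(p,1).tolist(),np.round(P[:,:2],3).tolist())
im=cv2.imread("pics/top0.png");print([im[y,x,::-1] for x,y in((300,234),(290,180),(300,210),(450,190))])
E
```

```text
top [0.36391082 0.01312665 1.18208462]
bar 348.0 [452.6 188.8] [[443.29998779296875, 211.8000030517578], [453.3999938964844, 164.0], [461.8999938964844, 165.8000030517578], [451.79998779296875, 213.60000610351562]] [[0.537, -0.376], [0.651, -0.407], [0.646, -0.427], [0.533, -0.395]]
bar 609.5 [301.5 232.8] [[258.6000061035156, 234.39999389648438], [259.1000061035156, 226.0], [344.3999938964844, 231.1999969482422], [343.8999938964844, 239.60000610351562]] [[0.489, 0.053], [0.508, 0.052], [0.494, -0.144], [0.475, -0.143]]
bar 1235.5 [16.  86.5] [[0.0, 126.0], [0.0, 47.0], [32.0, 47.0], [32.0, 126.0]] [[0.751, 0.661], [0.951, 0.678], [0.95, 0.601], [0.751, 0.586]]
bar 2832.0 [428.8  85. ] [[362.0, 73.0999984741211], [476.5, 36.79999923706055], [495.6000061035156, 97.0], [381.1000061035156, 133.3000030517578]] [[0.879, -0.199], [0.974, -0.487], [0.817, -0.522], [0.727, -0.239]]
band 2820.0 [291.5 180. ] [[221.0, 190.0], [221.0, 170.0], [362.0, 170.0], [362.0, 190.0]] [[0.598, 0.142], [0.646, 0.143], [0.644, -0.194], [0.595, -0.193]]
band 2975.0 [540.5 166. ] [[522.0, 111.0], [559.0, 111.
[... 2667 characters left out ...]
41], [0.644, -0.197]]
band 2822.0 [527.   14.5] [[471.0, 5.800000190734863], [495.1000061035156, -32.400001525878906], [583.0, 23.200000762939453], [558.7999877929688, 61.400001525878906]] [[0.434, 0.95], [0.372, 1.188], [0.732, 1.173], [0.766, 0.95]]
band 3050.5 [524. 375.] [[489.0, 331.0], [559.0, 331.0], [559.0, 419.0], [489.0, 419.0]] [[1.097, 0.111], [1.211, 0.225], [1.319, 0.066], [1.21, -0.038]]
band 5488.0 [ 53. 384.] [[-0.0, 349.0], [106.0, 349.0], [106.0, 419.0], [0.0, 419.0]] [[0.391, -0.699], [0.552, -0.518], [0.672, -0.603], [0.522, -0.776]]
[array([77, 81, 83], dtype=uint8), array([48, 34, 23], dtype=uint8), array([128, 119,  91], dtype=uint8), array([79, 81, 87], dtype=uint8)]
```

```bash
cat >> h.py <<'E'
def pose(s=None):
    s=s or sense();q=s["tcp_rot"];return np.array(s["ee_pos"]),Ro.from_quat([q[1],q[2],q[3],q[0]]).as_matrix()
def target(yaw): # tool down, tool x at world yaw (deg)
    a=np.radians(yaw);x=np.array([np.cos(a),np.sin(a),0]);z=np.array([0,0,-1.]);return np.c_[x,np.cross(z,x),z]
def rel(p,yaw,P=None):
    p0,R0=P or pose()
    return np.r_[1000*R0.T@(np.array(p)-p0),Ro.from_matrix(R0.T@target(yaw)).as_rotvec(degrees=True)]
E
python3 -c "
from h import *
np.set_printoptions(suppress=True,precision=2)
print(rel([.487,-.12,.2],86))"
```

```text
[ 387.64 -356.56   42.02   -0.05   -0.03  -60.46]
```

```bash
python3 -m pendant '[[[0.01,-0.01,0,0,0,-1],[0.035,-0.03,0,0,0,-5],[0.06,-0.055,0,0,0,-10],[0.085,-0.08,0,0,0,-15],[0.11,-0.105,0,0,0,-20],[0.135,-0.13,0,0,0,-25],[0.16,-0.155,0,0,0,-30],[0.18,-0.175,0,0,0,-35],[0.195,-0.185,0,0,0,-38],[0.2,-0.19,0,0,0,-40]]]' 0.6
python3 -c "
from h import *
np.set_printoptions(suppress=True,precision=2)
print(tcp_to_tips,rel([.487,-.12,.2],86))"
```

```text
t: 0.93
ee_pos: [0.3904, -0.3489, 0.2424]
tcp_rot: [0.0, 0.839, 0.544, 0.0]
wrist_force: [0.4, 0.4, 0.3]
gripper_width: 0.398
gripper_force: 0.0
0.011 [248.34  -5.47  42.48   0.03  -0.01 -20.14]
```

```bash
python3 -m pendant '[[[0.01,0,0,0,0,-1],[0.035,0,0,0,0,-3],[0.07,0,0,0,0,-6],[0.1,0,0,0,0,-8],[0.14,0,0,0,0,-11],[0.17,-0.003,0,0,0,-14],[0.2,-0.004,0,0,0,-16],[0.225,-0.005,0,0,0,-18],[0.24,-0.005,0,0,0,-19],[0.248,-0.005,0,0,0,-20]]]' 0.6
python3 -c "
from h import *
np.set_printoptions(suppress=True,precision=2)
s=sense();im=grab_frame('wrist');cv2.imwrite('pics/w1.png',im[...,::-1]);np.save('w1.npy',np.array([s],dtype=object))
print(rel([.487,-.12,.2],86))"
```

```text
t: 1.77
ee_pos: [0.4881, -0.1223, 0.2421]
tcp_rot: [-0.0, 0.734, 0.68, -0.0]
wrist_force: [0.9, -0.2, 0.5]
gripper_width: 0.399
gripper_force: 0.0
[ 2.05 -1.43 42.05 -0.02 -0.02 -0.3 ]
```

View pics/w1.png

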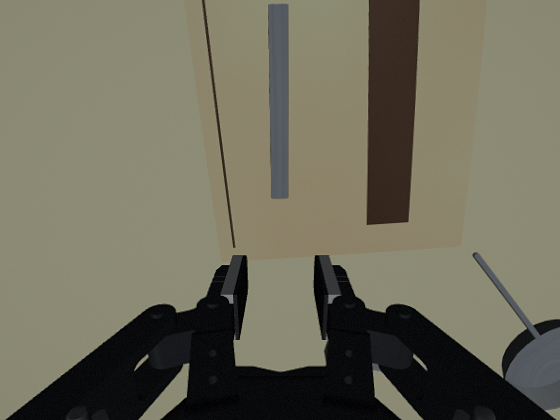

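Wrist: the bar's top face has corners at about (269,4), (288,4), (288,198) and (271,198). The band's right end corners are at (368,224) and (409,222), and the fingertips sit at row 256. I'll take a second wrist view further along the bar.

```bash
python3 -m pendant '[[[0.005,0,0,0,0,0],[0.015,0,0,0,0,0],[0.03,0,0,0,0,0],[0.045,0,0,0,0,0],[0.06,0,0,0,0,0],[0.07,0,0,0,0,0],[0.077,0,0,0,0,0],[0.08,0,0,0,0,0],[0.08,0,0,0,0,0],[0.08,0,0,0,0,0]]]'
cat > m.py <<'E'
from h import *
np.set_printoptions(suppress=True,precision=4)
def ends(c):
    p=cv2.boxPoints(cv2.minAreaRect(c));p=p[np.argsort(p[:,1])];return p  # by row
def barc(im):
    m,_=masks(im);m=cv2.morphologyEx(m,cv2.MORPH_OPEN,np.ones((5,5),np.uint8));best=None
    for c in blobs(m,1500):
        (x,y),(w,h),_=cv2.minAreaRect(c)
        if max(w,h)/min(w,h)>5 and 150<x<400: best=c
    return best
E
python3 - <<'E'
from m import *
s1=np.load('w1.npy',allow_pickle=True)[0];s2=sense();i1=cv2.imread('pics/w1.png')[...,::-1];i2=grab_frame('wrist');cv2.imwrite('pics/w2.png',i2[...,::-1])
C1,C2=cam('wrist',s1),cam('wrist',s2)
S=[]
for i in(i1,i2):
    c=barc(i);p=ends(c);print(p.tolist());L,R=p[:2].mean(0),p[2:].mean(0);S.append([L,R])
    
print(tri(C1,S[0],C2,S[1]))
for C,S_ in((C1,S[0]),(C2,S[1])):print(plane(C,S_,.026))
for C,i in((C1,i1),(C2,i2)):
    _,b=masks(i)
    b[250:]=0
    c=blobs(b,3000)[-1];p=cv2.boxPoints(cv2.minAreaRect(c));e=cv2.approxPolyDP(c,6,True).reshape(-1,2);print(e.tolist());print(plane(C,e,.002))
# tips in tool frame
T=np.array(calibration('wrist')['T_tool_cam']);K,d,_,_=C1
o,v=rays((K,d,T[:3,:3],T[:3,3]),[[240,256],[319,256]])
for x in(.011,0,-.011):print(x,o+v*((x-o[0])/v[:,0])[:,None])
E
```

```text
t: 2.65
ee_pos: [0.4939, -0.0441, 0.2423]
tcp_rot: [0.0, 0.734, 0.679, -0.0]
wrist_force: [-0.7, -0.7, -0.2]
gripper_width: 0.397
gripper_force: 0.0
[[268.0, 4.0], [287.0, 4.0], [287.0, 197.0], [268.0, 197.0]]
[[269.0, 88.0], [287.0, 88.0], [287.0, 257.0], [269.0, 257.0]]
[[ 0.4982  0.0535  0.0267  0.0003]
 [ 0.4824 -0.1439  0.024   0.    ]]
[[ 0.4981  0.0537  0.026 ]
 [ 0.4824 -0.1434  0.026 ]]
[[ 0.4984  0.0535  0.026 ]
 [ 0.4825 -0.1429  0.026 ]]
[[369, 0], [367, 224], [407, 221], [418, 0]]
[[ 0.5945  0.0573  0.002 ]
 [ 0.5933 -0.1951  0.002 ]
 [ 0.6449 -0.195   0.002 ]
 [ 0.6465  0.0544  0.002 ]]
[[364, 0], [363, 249], [401, 249], [413, 0]]
[[ 0.5954  0.1356  0.002 ]
 [ 0.5942 -0.1526  0.002 ]
 [ 0.6448 -0.1567  0.002 ]
 [ 0.6474  0.1325  0.002 ]]
0.011 [[ 0.011  -0.0203  0.0044]
 [ 0.011   0.0182  0.0044]]
0 [[ 0.     -0.0233  0.0258]
 [ 0.      0.0212  0.0258]]
-0.011 [[-0.011  -0.0264  0.0472]
 [-0.011   0.0241  0.0472]]
```

View pics/w2.png

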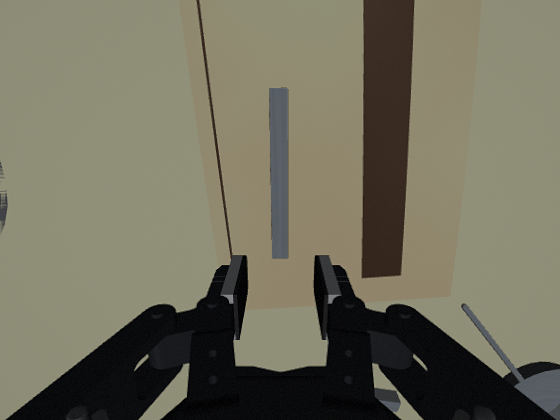

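Wrist view 2: the bar's top spans (269,88)–(287,257), and the band is at columns 363–413. The two views put the bar's top at about 25–27 mm, which agrees with the text. The tips are about 4 mm ahead of the TCP at this opening.

```bash
python3 -c "
from h import *
np.set_printoptions(suppress=True,precision=2)
print(rel([.485,-.119,.1],85.6),rel([.485,-.119,.016],85.6))"
```

```text
[-75.19  -2.98 142.29  -0.01   0.01  -0.09] [-75.17  -2.98 226.29  -0.01   0.01  -0.09]
```

```bash
python3 -m pendant '[[[-0.01,0,0.01,0,0,0],[-0.03,-0.001,0.03,0,0,0],[-0.05,-0.002,0.06,0,0,0],[-0.065,-0.003,0.095,0,0,0],[-0.073,-0.003,0.13,0,0,0],[-0.075,-0.003,0.155,0,0,0],[-0.075,-0.003,0.17,0,0,0],[-0.075,-0.003,0.175,0,0,0],[-0.075,-0.003,0.175,0,0,0],[-0.075,-0.003,0.175,0,0,0]]]' 0.55
python3 - <<'E'
from m import *
s=sense();i=grab_frame('wrist');C=cam('wrist',s);c=barc(i);p=ends(c);print(p.tolist(),plane(C,p,.026));print(rel([.485,-.119,.016],85.6))
E
```

```text
t: 3.53
ee_pos: [0.4853, -0.1188, 0.0679]
tcp_rot: [0.0, 0.734, 0.679, 0.0]
wrist_force: [-0.4, -0.5, 1.4]
gripper_width: 0.449
gripper_force: 0.0
[[262.0, 0.0], [301.0, 0.0], [301.0, 281.0], [262.0, 281.0]] [[ 0.4859  0.0119  0.026 ]
 [ 0.505   0.0104  0.026 ]
 [ 0.4958 -0.1458  0.026 ]
 [ 0.4709 -0.1439  0.026 ]]
[-0.283  -0.6462 52.4619  0.0857  0.0208 -0.0619]
```

```bash
python3 -m pendant '[[[0,-0.001,0.005,0,0,0],[0,-0.001,0.013,0,0,0],[0,-0.001,0.022,0,0,0],[0,-0.001,0.031,0,0,0],[0,-0.001,0.039,0,0,0],[0,-0.001,0.045,0,0,0],[0,-0.001,0.049,0,0,0],[0,-0.001,0.052,0,0,0],[0,-0.001,0.052,0,0,0],[0,-0.001,0.052,0,0,0]]]' 0.55
python3 -m pendant '[[[0,0,0,0,0,0],[0,0,0,0,0,0],[0,0,0,0,0,0],[0,0,0,0,0,0],[0,0,0,0,0,0],[0,0,0,0,0,0],[0,0,0,0,0,0],[0,0,0,0,0,0],[0,0,0,0,0,0],[0,0,0,0,0,0]]]' 1
cat > arc.py <<'E'
# arc.py px py angle_deg n lift: rows (mm, deg) for a swing about pivot, from present pose
from h import *;import sys
np.set_printoptions(suppress=True,precision=1)
px,py,ang,n,lift=map(float,sys.argv[1:]);p0,R0=pose();n=int(n)
for k in range(1,n+1):
    t=k/n;a=ang*(t*t*(3-2*t));Z=Ro.from_euler('z',a,degrees=True).as_matrix()
    P=np.array([px,py,p0[2]]);q=P+Z@(p0-P);q[2]+=lift
    print(k,np.r_[1000*R0.T@(q-p0),-a])
E
python3 - <<'E'
import numpy as np
L=np.array([.499,.054]);R=np.array([.4835,-.145])
v=R-L;print(np.linalg.norm(v),np.degrees(np.arctan2(v[1],v[0])))
E
```

```text
t: 4.42
ee_pos: [0.4842, -0.1183, 0.0154]
tcp_rot: [0.0, 0.734, 0.679, 0.0]
wrist_force: [-0.1, 0.5, 1.3]
gripper_width: 0.452
gripper_force: 0.0
t: 5.25
ee_pos: [0.4846, -0.1184, 0.0161]
tcp_rot: [0.001, 0.734, 0.679, 0.0]
wrist_force: [1.1, -0.4, 6.3]
gripper_width: 0.214
gripper_force: 59.9
0.19960273044224616 -94.45374451146938
```

```bash
python3 arc.py .499 .054 41.5 20 .001
```

```text
1 [-0.   0.9 -1.  -0.3]
2 [ 0.   3.5 -1.  -1.2]
3 [ 0.1  7.6 -1.  -2.5]
4 [ 0.4 13.  -1.  -4.3]
5 [ 1.  19.5 -1.  -6.5]
6 [ 2. 27. -1. -9.]
7 [  3.4  35.1  -0.9 -11.7]
8 [  5.4  43.7  -0.9 -14.6]
9 [  7.9  52.5  -0.9 -17.6]
10 [ 10.9  61.4  -0.9 -20.8]
11 [ 14.4  70.   -0.9 -23.9]
12 [ 18.3  78.4  -0.9 -26.9]
13 [ 22.4  86.1  -0.9 -29.8]
14 [ 26.7  93.2  -0.9 -32.5]
15 [ 30.8  99.4  -0.9 -35. ]
16 [ 34.6 104.8  -0.9 -37.2]
17 [ 38.  109.   -0.8 -39. ]
18 [ 40.6 112.2  -0.8 -40.3]
19 [ 42.2 114.2  -0.8 -41.2]
20 [ 42.8 114.9  -0.8 -41.5]
```

```bash
python3 -m pendant '[[[0,0.001,-0.001,0,0,-0.3],[0,0.0035,-0.001,0,0,-1.2],[0,0.0076,-0.001,0,0,-2.5],[0.0004,0.013,-0.001,0,0,-4.3],[0.001,0.0195,-0.001,0,0,-6.5],[0.002,0.027,-0.001,0,0,-9],[0.0034,0.035,-0.001,0,0,-11.7],[0.0054,0.0437,-0.001,0,0,-14.6],[0.0079,0.0525,-0.001,0,0,-17.6],[0.0109,0.0614,-0.001,0,0,-20.8]]]' 1
python3 arc.py .499 .054 20.7 10 0
python3 - <<'E'
from m import *
s=sense();i=grab_frame('top');cv2.imwrite('pics/t1.png',i[...,::-1]);C=cam('top')
m,_=masks(i)
for c in blobs(m[:,200:400].copy(),100):
    r=cv2.minAreaRect(c);p=cv2.boxPoints(r)+[200,0];print(plane(C,p,.026)[:,:2].tolist())
E
```

```text
t: 6.08
ee_pos: [0.5464, -0.1122, 0.0161]
tcp_rot: [-0.0, 0.598, 0.802, -0.0]
wrist_force: [-4.7, -1.4, 3.1]
gripper_width: 0.219
gripper_force: 59.6
1 [-0.   1.7 -0.  -0.6]
2 [ 0.   6.5 -0.  -2.2]
3 [ 0.4 13.5 -0.  -4.5]
4 [ 1.1 21.9 -0.  -7.3]
5 [  2.5  31.1  -0.  -10.3]
6 [  4.3  40.2  -0.1 -13.4]
7 [  6.3  48.4  -0.1 -16.2]
8 [  8.4  55.1  -0.1 -18.5]
9 [  9.9  59.6  -0.1 -20.1]
10 [ 10.5  61.2  -0.1 -20.7]
[[0.4672784788389774, -0.026593840163112135], [0.5063826727902795, -0.03585882648044486], [0.500824794719156, -0.05961003256664156], [0.4617665655763089, -0.050214397686909634]]
[[0.5066806373062201, 0.055598864211388974], [0.5346425031033979, -0.04001643004635755], [0.5162518419663493, -0.04516884322640859], [0.488459820022766, 0.050237260625540535]]
[[0.6099923601544974, -0.09550027195954987], [0.6499492326903709, -0.10626626603116708], [0.6192657489516795, -0.2219560865086751], [0.5795706251192019, -0.2105474537460838]]
```

```bash
python3 -m pendant '[[[0,0.0017,0,0,0,-0.6],[0,0.0065,0,0,0,-2.2],[0.0004,0.0135,0,0,0,-4.5],[0.0011,0.022,0,0,0,-7.3],[0.0025,0.031,0,0,0,-10.3],[0.0043,0.040,0,0,0,-13.4],[0.0063,0.0484,0,0,0,-16.2],[0.0084,0.0551,0,0,0,-18.5],[0.0099,0.0596,0.0005,0,0,-20.1],[0.0105,0.0612,0.001,0,0,-20.7]]]' 1
python3 -m pendant '[[[0,0,0,0,0,0],[0,0,0,0,0,0],[0,0,0,0,0,0],[0,0,0,0,0,0],[0,0,0,0,0,0],[0,0,0,0,0,0],[0,0,0,0,0,0],[0,0,0,0,0,0],[0,0,0,0,0,0],[0,0,0,0,0,0]]]' 0.55
python3 -m pendant '[[[0,0,-0.005,0,0,0],[0,0,-0.015,0,0,0],[0,0,-0.035,0,0,0],[0,0,-0.06,0,0,0],[0,0,-0.085,0,0,0],[0,0,-0.11,0,0,0],[0,0,-0.13,0,0,0],[0,0,-0.145,0,0,0],[0,0,-0.15,0,0,0],[0,0,-0.15,0,0,0]]]' 0.55
python3 - <<'E'
from m import *
s=sense();i=grab_frame('wrist');cv2.imwrite('pics/w3.png',i[...,::-1]);C=cam('wrist',s)
c=barc(i);p=ends(c);print(p.tolist(),plane(C,p,.026))
_,b=masks(i)
b[250:]=0
c=blobs(b,2000)[-1];e=cv2.approxPolyDP(c,6,True).reshape(-1,2);print(e.tolist());print(plane(C,e,.002))
E
```

```text
t: 6.97
ee_pos: [0.6019, -0.0852, 0.016]
tcp_rot: [-0.0, 0.445, 0.895, -0.001]
wrist_force: [-13.7, -7.1, 20.1]
gripper_width: 0.218
gripper_force: 61.9
t: 7.8
ee_pos: [0.6019, -0.0849, 0.0153]
tcp_rot: [-0.0, 0.446, 0.895, -0.0]
wrist_force: [0.4, -0.6, 0.5]
gripper_width: 0.453
gripper_force: 0.0
t: 8.63
ee_pos: [0.6023, -0.0849, 0.1668]
tcp_rot: [0.001, 0.446, 0.895, 0.0]
wrist_force: [0.2, -0.2, 0.5]
gripper_width: 0.45
gripper_force: 0.0
[[267.9999694824219, 0.0], [291.9999694824219, 0.0], [291.9999694824219, 223.99996948242188], [267.9999694824219, 223.99996948242188]] [[ 0.4991  0.0358  0.026 ]
 [ 0.5138  0.0468  0.026 ]
 [ 0.6262 -0.0989  0.026 ]
 [ 0.6082 -0.1124  0.026 ]]
[[466, 0], [419, 0], [293, 160], [291, 224], [269, 224], [268, 193], [224, 249], [287, 249], [480, 21]]
[[ 0.6266  0.1437  0.002 ]
 [ 0.5949  0.1183  0.002 ]
 [ 0.5933 -0.0533  0.002 ]
 [ 0.6319 -0.1064  0.002 ]
 [ 0.6139 -0.1199  0.002 ]
 [ 0.5937 -0.0941  0.002 ]
 [ 0.5929 -0.1712  0.002 ]
 [ 0.6457 -0.1313  0.002 ]
 [ 0.648   0.1402  0.002 ]]
```

View pics/w3.png

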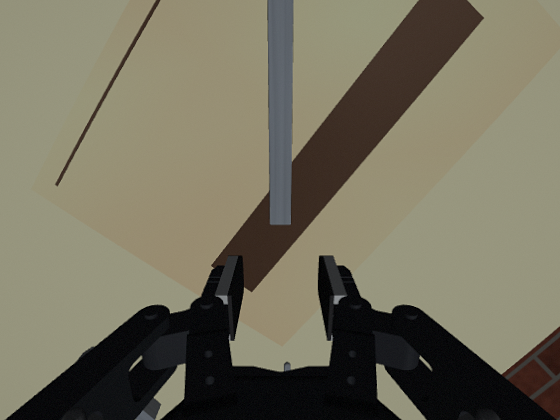

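Wrist: the bar's right end is at (280,224), inside the band at about x=0.617, y=-0.106, and the left end is still where it started. Next I'll grasp near the left end.

```bash
python3 -c "
from h import *
np.set_printoptions(suppress=True,precision=2)
print(rel([.512,.034,.065],127),rel([.512,.034,.016],127))"
```

```text
[149.05  -0.15 100.15   0.01   0.01   0.04] [149.06  -0.15 149.15   0.01   0.01   0.04]
```

```bash
python3 -m pendant '[[[0.01,0,0,0,0,0],[0.03,0,0,0,0,0],[0.055,0,0.01,0,0,0],[0.08,0,0.025,0,0,0],[0.105,0,0.045,0,0,0],[0.125,0,0.065,0,0,0],[0.14,0,0.08,0,0,0],[0.147,0,0.088,0,0,0],[0.149,0,0.09,0,0,0],[0.149,0,0.09,0,0,0]]]' 0.55
python3 - <<'E'
from m import *
s=sense();i=grab_frame('wrist');cv2.imwrite('pics/w4.png',i[...,::-1]);C=cam('wrist',s)
c=barc(i);p=ends(c);print(p.tolist(),plane(C,p,.026));print(rel([.512,.034,.016],127))
E
```

```text
t: 9.52
ee_pos: [0.5118, 0.0343, 0.0748]
tcp_rot: [-0.0, 0.446, 0.895, -0.0]
wrist_force: [0.7, 1.1, -0.6]
gripper_width: 0.445
gripper_force: 0.0
[[266.0, 204.0], [297.0, 204.0], [297.0, 370.0], [266.0, 370.0]] [[ 0.49    0.0477  0.026 ]
 [ 0.5051  0.0591  0.026 ]
 [ 0.5856 -0.0438  0.026 ]
 [ 0.5671 -0.0578  0.026 ]]
[ 0.3848 -0.3054 59.5913  0.0007  0.009   0.0502]
```

View pics/w4.png

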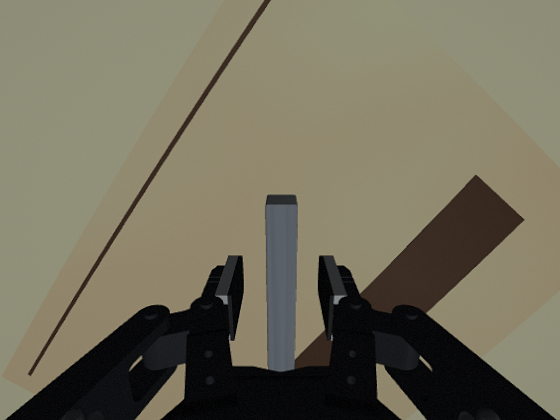

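The bar's left end (top edge at row 204, columns 266–297) is centred between the open fingers. Descend and grip.

```bash
python3 -m pendant '[[[0,0,0.005,0,0,0],[0,0,0.015,0,0,0],[0,0,0.025,0,0,0],[0,0,0.035,0,0,0],[0,0,0.044,0,0,0],[0,0,0.051,0,0,0],[0,0,0.056,0,0,0],[0,0,0.059,0,0,0],[0,0,0.059,0,0,0],[0,0,0.059,0,0,0]]]' 0.55
python3 -m pendant '[[[0,0,0,0,0,0],[0,0,0,0,0,0],[0,0,0,0,0,0],[0,0,0,0,0,0],[0,0,0,0,0,0],[0,0,0,0,0,0],[0,0,0,0,0,0],[0,0,0,0,0,0],[0,0,0,0,0,0],[0,0,0,0,0,0]]]' 1
python3 arc.py .617 -.106 -38 20 .001
```

```text
t: 10.4
ee_pos: [0.5123, 0.0341, 0.0164]
tcp_rot: [0.0, 0.446, 0.895, 0.0]
wrist_force: [-0.6, 0.2, 0.1]
gripper_width: 0.448
gripper_force: 0.0
t: 11.23
ee_pos: [0.5125, 0.0341, 0.017]
tcp_rot: [0.0, 0.446, 0.895, 0.0]
wrist_force: [-2.0, 0.1, 6.1]
gripper_width: 0.222
gripper_force: 60.0
1 [-0.   0.8 -1.   0.3]
2 [-0.   3.2 -1.   1.1]
3 [-0.2  7.  -1.   2.3]
4 [-0.5 12.  -1.   4. ]
5 [-1.  18.1 -1.   5.9]
6 [-1.9 24.9 -1.   8.2]
7 [-3.2 32.4 -1.  10.7]
8 [-5.  40.4 -1.  13.4]
9 [-7.2 48.6 -1.  16.2]
10 [-9.8 56.8 -0.9 19. ]
11 [-12.9  64.9  -0.9  21.8]
12 [-16.3  72.7  -0.9  24.6]
13 [-19.9  80.   -0.9  27.3]
14 [-23.6  86.7  -0.9  29.8]
15 [-27.2  92.6  -0.9  32.1]
16 [-30.5  97.7  -0.9  34. ]
17 [-33.4 101.8  -0.9  35.7]
18 [-35.7 104.8  -0.9  36.9]
19 [-37.1 106.7  -0.9  37.7]
20 [-37.7 107.4  -0.9  38. ]
```

```bash
python3 -m pendant '[[[0,0.0008,-0.001,0,0,0.3],[0,0.0032,-0.001,0,0,1.1],[-0.0002,0.007,-0.001,0,0,2.3],[-0.0005,0.012,-0.001,0,0,4],[-0.001,0.018,-0.001,0,0,5.9],[-0.0019,0.025,-0.001,0,0,8.2],[-0.0032,0.0324,-0.001,0,0,10.7],[-0.005,0.0404,-0.001,0,0,13.4],[-0.0072,0.0486,-0.001,0,0,16.2],[-0.0098,0.0568,-0.001,0,0,19]]]' 1
python3 - <<'E'
from m import *
i=grab_frame('top');C=cam('top');p0,R0=pose();print(np.degrees(np.arctan2(R0[1,0],R0[0,0])))
m,_=masks(i)
for c in blobs(m[:,200:400].copy(),100):
    p=cv2.boxPoints(cv2.minAreaRect(c))+[200,0];print(plane(C,p,.026)[:,:2].round(3).tolist())
E
python3 arc.py .617 -.106 -19 10 0
```

```text
t: 12.07
ee_pos: [0.5637, 0.0608, 0.0171]
tcp_rot: [-0.0, 0.589, 0.808, -0.0]
wrist_force: [-3.3, -1.2, 0.8]
gripper_width: 0.22
gripper_force: 59.4
107.62169807344762
[[0.512, 0.001], [0.512, -0.024], [0.466, -0.023], [0.466, 0.002]]
[[0.599, -0.015], [0.627, -0.103], [0.607, -0.109], [0.579, -0.022]]
[[0.657, 0.142], [0.664, 0.021], [0.618, 0.019], [0.612, 0.139]]
1 [-0.   1.6  0.   0.5]
2 [-0.1  6.   0.   2. ]
3 [-0.5 12.5  0.   4.1]
4 [-1.3 20.4  0.   6.7]
5 [-2.5 28.9  0.   9.5]
6 [-4.2 37.3  0.  12.3]
7 [-6.1 45.   0.  14.9]
8 [-7.9 51.2  0.  17. ]
9 [-9.3 55.4  0.  18.5]
10 [-9.8 57.   0.  19. ]
```

```bash
python3 -m pendant '[[[0,0.0016,0,0,0,0.5],[-0.0001,0.006,0,0,0,2],[-0.0005,0.0125,0,0,0,4.1],[-0.0013,0.0204,0,0,0,6.7],[-0.0025,0.029,0,0,0,9.5],[-0.0042,0.0373,0,0,0,12.3],[-0.0061,0.045,0,0,0,14.9],[-0.0079,0.0512,0,0,0,17],[-0.0093,0.0554,0.0005,0,0,18.5],[-0.0098,0.057,0.001,0,0,19]]]' 1
python3 -m pendant '[[[0,0,0,0,0,0],[0,0,0,0,0,0],[0,0,0,0,0,0],[0,0,0,0,0,0],[0,0,0,0,0,0],[0,0,0,0,0,0],[0,0,0,0,0,0],[0,0,0,0,0,0],[0,0,0,0,0,0],[0,0,0,0,0,0]]]' 0.55
python3 -m pendant '[[[0,0,-0.005,0,0,0],[-0.0,0,-0.015,0,0,0],[0,0,-0.035,0,0,0],[0,0,-0.06,0,0,0],[0,0,-0.085,0,0,0],[-0.02,0,-0.11,0,0,0],[-0.05,0,-0.14,0,0,0],[-0.08,0,-0.17,0,0,0],[-0.1,0,-0.19,0,0,0],[-0.1,0,-0.2,0,0,0]]]' 0.55
python3 - <<'E'
from m import *
s=sense();i=grab_frame('wrist');cv2.imwrite('pics/w5.png',i[...,::-1]);C=cam('wrist',s)
c=barc(i);p=ends(c);print(p.tolist(),plane(C,p,.026))
_,b=masks(i);b[250:]=0
ys,xs=np.nonzero(b)
for y in range(20,250,45):
    x=np.nonzero(b[y])[0];x=x[(x>150)&(x<420)]
    if len(x):print(plane(C,[[x[0],y],[x[-1],y]],.002).tolist())
E
```

```text
t: 12.95
ee_pos: [0.6204, 0.0688, 0.017]
tcp_rot: [-0.001, 0.713, 0.701, -0.001]
wrist_force: [-16.0, -0.1, 21.2]
gripper_width: 0.22
gripper_force: 62.1
t: 13.78
ee_pos: [0.6206, 0.0688, 0.0163]
tcp_rot: [0.0, 0.713, 0.701, 0.0]
wrist_force: [0.5, -0.4, 0.2]
gripper_width: 0.451
gripper_force: 0.0
t: 14.62
ee_pos: [0.6194, -0.0345, 0.2212]
tcp_rot: [0.002, 0.714, 0.7, 0.001]
wrist_force: [0.5, -0.1, -0.2]
gripper_width: 0.448
gripper_force: 0.0
[[269.0, 55.0], [288.0, 55.0], [288.0, 244.0], [269.0, 244.0]] [[ 0.6113  0.0923  0.026 ]
 [ 0.6295  0.0919  0.026 ]
 [ 0.6271 -0.1066  0.026 ]
 [ 0.6052 -0.1062  0.026 ]]
[[0.5946089905217685, 0.1284694441826649, 0.0020000000000000018], [0.6467200697061416, 0.12747867175674477, 0.0020000000000000018]]
[[0.5948342874937641, 0.08634773057633921, 0.0020000000000000018], [0.6467480432230834, 0.0853434816770822, 0.0020000000000000018]]
[[0.5939533988066145, 0.041305313468952574, 0.0020000000000000018], [0.6468289900393726, 0.04025672381515812, 0.0020000000000000018]]
[[0.5940784848150202, -0.007333076242604146, 0.0020000000000000018], [0.6458402040097226, -0.008389030282363687, 0.0020000000000000018]]
[[0.5941695158598753, -0.06030056300216918, 0.0020000000000000018], [0.6459887605895294, -0.06139184053108175, 0.0020000000000000018]]
[[0.5929855099219705, -0.11850960161062044, 0.0020000000000000018], [0.6449638414850236, -0.11964457797136546, 0.0020000000000000018]]
```

View pics/w5.png

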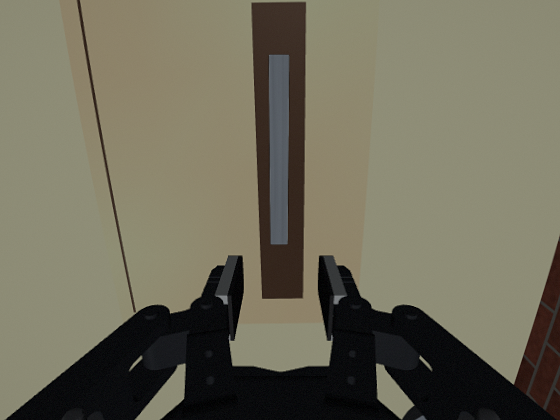

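The bar, from (269,55) to (288,244), lies flat along the band's centre line: x is 0.620 at the left end and 0.617 at the right, with the band's centre at 0.620. Both ends are well inside the band's length, and the gripper is clear.

```bash
python3 -c "
from cell import *
print(close_job())"
```

```text
the job is handed in; nothing more can be done
None
```

The job is handed in at about 15 s: the long bar was walked onto the band in two swings and lies flat inside it, each end within about 3 mm of the centre line by my last measurement; the judge's verdict was not shown.

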